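# Heft two closed boxes and set the heavier on the cork mat

## Task

One of the two closed meal-prep boxes holds the heavy stoneware pickling weight, the other only a light wooden disc, and you cannot see which. Lift the blue-lidded box well clear of the counter (5 cm or so) to feel its weight and set it down again, then lift the yellow-lidded box the same way. Finish with the heavier box standing in the middle of the round cork mat and the lighter one standing on the bare counter; do not drop or tip the boxes, and leave the bowl, grinder, frother and scoop alone.

Things in the scene. Friction and masses are not known exactly. Their poses are not given: they have to be found in the camera images.
- blue_box: Closed opaque white box, blue lid, 116 x 84 mm. Origin: centre of underside; x along its length, z up. Lid fixed shut, top at 66 mm. On it a central blue grip bar: 60 mm long (x), 18 mm thick (y), 66 to 98 mm above the underside: pinch it across its thickness. Weighs either 0.25-0.3 kg or 0.7-0.85 kg, drawn afresh, unseen; contents centred, within 2 mm.
- yellow_box: Closed opaque white box, yellow lid, 116 x 84 mm. Origin: centre of underside; x along its length, z up. Lid fixed shut, top at 66 mm. On it a central yellow grip bar: 60 mm long (x), 18 mm thick (y), 66 to 98 mm above the underside: pinch it across its thickness. Weighs either 0.25-0.3 kg or 0.7-0.85 kg, drawn afresh, unseen; contents centred, within 2 mm.
- mat: Round cork mat fixed to the counter, 200 mm in diameter, 10 mm thick. Origin: centre of its underside, on the counter (z = 0).
- bowl: Cobalt blue ceramic bowl, 130 mm across, 60 mm high, standing beyond the work. Origin: centre of the underside. Leave alone.
- grinder: Dark wooden pepper grinder, 58 mm across, 200 mm tall, standing. Origin: centre of the underside. Leave alone.
- frother: Battery milk frother standing on an 80 mm black disc foot, whisk up, about 230 mm tall. Origin: centre of the underside. Leave alone.
- scoop: Aluminium ice cream scoop lying flat, about 175 mm long, 25 mm high, bowl end towards its +x. Origin: on the counter under its middle. Leave alone.
Not all that is in view belongs to the job. Leave any green, purple or red look-alike of the blue_box alone.

How it is judged:
On the way, in this order (a step that is already met when the one before it is completed fails the run):
1. the blue-lidded box is lifted at least 30 mm clear (height (world z) of blue_box above 0.03 m), for 0.2 s.
2. with the blue-lidded box set down again, the yellow-lidded box is lifted at least 30 mm clear (height (world z) of yellow_box above 0.03 m and height (world z) of blue_box below 0.015 m), for 0.2 s.
At the end, for the whole second after the job is handed in: The heavier box (pressing on the mat with more than 4.5 N) stands upright on the cork mat, its centre within 42 mm of the mat's centre; the lighter box stands upright on the bare counter, off the mat (underside below 5 mm); both upright within 0.08 rad, released and at rest (((contact force between blue_box and mat above 4.5 N and horizontal distance between blue_box and mat below 0.042 m and angle between each of blue_box, yellow_box's own z axis and vertical below 0.08 rad and height (world z) of yellow_box below 0.005 m and linear speed of each of blue_box, yellow_box below 0.02 m/s) or (contact force between yellow_box and mat above 4.5 N and horizontal distance between yellow_box and mat below 0.042 m and angle between each of yellow_box, blue_box's own z axis and vertical below 0.08 rad and height (world z) of blue_box below 0.005 m and linear speed of each of yellow_box, blue_box below 0.02 m/s))); the robot touches nothing.
It fails at once if a box is tipped by more than 0.5 rad (angle between any of blue_box, yellow_box's own z axis and vertical above 0.5 rad).
It fails at once if a box is dropped or knocked (faster than 0.4 m/s with the fingers off it) ((contact force between blue_box and the fingers below 0.1 N and linear speed of blue_box above 0.4 m/s) or (contact force between yellow_box and the fingers below 0.1 N and linear speed of yellow_box above 0.4 m/s)).
It fails at once if the bowl, grinder, frother or scoop is moved more than 30 mm (distance of any of bowl, grinder, frother, scoop from where it was at the start of the episode above 0.03 m).
It also fails if it takes over 72 s, if anything falls off the work surface, if the arm or the gripper's body presses on something with over 40 N, if the wrist force passes 120 N, or if a joint passes its speed limit or range.

## Robot

A 6-joint arm with a two-finger parallel gripper is mounted at the origin on the work surface. World frame = base frame: x ahead of the robot, y to its left, z up, the work surface at z = 0. Lengths are in m, angles in rad, forces in N, time in s.
With the tool pointing down it reaches from about 0.25 to 0.85 m from the base axis. Payload 12.5 kg.
Tool frame: the origin (TCP) lies midway between the tips of the shut fingers; the grasp point (between the pads) lies r.pinch_z behind it (r.pinch_z is the distance from the TCP to the grasp point, in m); x points along the fingers, y is the direction in which the jaws open and shut, and the axes are right-handed (so a half turn about x gives the same grasp; the last joint's range is limited). The gripper opens to 93 mm and grips with 3 to 60 N. Pads are 15 mm wide; open, the fingers measure 128 mm over their backs; the gripper's body (75 mm by 188 mm) begins 65 mm behind the grasp point.
Start: joints at [1.101, 0.351, 1.652, -0, 1.139, -0.085], TCP at [0.206, 0.51, 0.188] pointing down, gripper open.
Joint ranges: [-2.75, 2.75], [-0.79, 2.1], [0.01, 2.65], [-1.57, 4.71], [0.07, 3.14], [-2.87, 2.87]. Speed limits (rad/s): [2.22, 2.22, 2.79, 3.14, 3.14, 3.14].

## Interface

Orientations are given as a unit quaternion [x, y, z, w].
In Python, from cell import r gives the robot as it stands. The module is installed in compiled form; this text tells all that it offers.
- The arm moves only by the tool send_rows, never from a script. Its argument "deltas" is a list that holds one entry, the list of rows, each a list of 7 numbers: the closure, from 0 (fully open) to 1 (shut), then the shift along the tool's x, y, z normalised to -1 to 1, where 1 is 0.03 m, then the turn, a rotation vector about the tool's x, y, z normalised to -1 to 1, where 1 is 0.08 rad. A call has 1 to 20 rows; each row shifts and turns the pose as measured when the row begins, along the tool's axes as they then stand; what a row does not reach is not made up. A row lasts 1/10 s, in which the tool goes at most 50 mm and 8.59 degrees, less where a joint would pass 70% of its speed; a pose out of reach is approached as far as the arm can. A call with a number of a shift or a turn outside -1 to 1 is refused whole. A call with a gripper value outside its range is refused whole. The fingers move at their own pace and stop on an object; "squeeze" is the grip in N (left out, the last holds). Time passes only in rows, so rows that do not move let the fingers close. It gives the time, the measured TCP pose, the force and the opening at its end, in the units of the state.
- r.state(): the state, without advancing time (a new reading comes with each control period).
- r.camera(name): name is "side" or "top" or "wrist"; returns (picture, depth): 384x512x3 uint8, blue, green, red; 384x512 float32, m along the optical axis (not along the pixel's ray), 0 where there is no reading.
- r.camera_model(name): a dict with "mtx" (3x3 intrinsics, pixels), "extrinsics" (4x4, takes a point from world to camera coordinates). Camera axes: x right, y down, z forward; pixel columns grow to the right and rows downward; lengths in m; the calibration is good to about 2 mm. A picture is of the moment at which its call begins: read the wrist's pose just before it. camera_model takes no time and is no camera call; for the wrist camera it gives the pose at the moment of the call.
- r.job_done(): hands the job in, once; it reports no verdict.
The state is a dict: "time": time; "qpos": joint angles; "joint_vel": joint speeds; "effort": joint torques, N m; "ee_pos": TCP position; "tool_rot": TCP orientation; "ft_force": force on the tool from outside, world axes, zero at the start; "ft_torque": the same for the moment, N m; "gripper_width": opening from 0.0 (shut) to 1.0 (fully open).
Only numpy, scipy, OpenCV 4.12 (cv2) and the standard library are available. Lean on these libraries where they do the work, as an engineer would, in place of code of your own. Each camera call takes 0.05 s, during which the arm holds its last target. There are 200 camera calls.

## Working session

There is one attempt and no reset: what is moved stays moved. The work goes in short steps, Python scripts to look and compute and a tool call to move; the robot and the scene stay as the last step left them, time stands still between calls to the robot, and variables do not carry over. Pictures are saved under pics/ and viewed, about 8 in all and at most 12, crops included, and the job is handed in when it is done.

Besides the shell and the picture viewer there is one more tool, called after "Request:" in YAML: its name, and indented under it one key for each argument. send_rows: Moves the arm, as the interface text tells. Its arguments: {"type":"object","properties":{"deltas":{"type":"array"},"squeeze":{"type":"number"}},"required":["deltas"]}

```bash
mkdir -p pics
python3 - <<'E'
from cell import r
import cv2,numpy as np
s=r.state();print(s, r.pinch_z)
for n in("top","side"):
    p,d=r.camera(n);cv2.imwrite(f"pics/{n}0.png",p);np.save(f"pics/{n}0.npy",d);m=r.camera_model(n);print(n,m["mtx"].round(1).tolist(),m["extrinsics"].round(3).tolist())
E
```

```text
{'time': 0.0, 'qpos': array([ 1.10139300e+00,  3.51202688e-01,  1.65240082e+00,  9.89396082e-06,
        1.13910987e+00, -8.45861296e-02]), 'joint_vel': array([ 0.00157687, -0.00329569,  0.00137124,  0.00063951,  0.00087137,
        0.00069215]), 'effort': array([ 1.84368342e-03, -4.97327507e+01, -2.85259509e+01,  6.99647097e-02,
        2.58388772e-02, -7.96774930e-05]), 'ee_pos': array([0.20626328, 0.50945976, 0.18732867]), 'tool_rot': array([ 0.13483666,  0.69416921, -0.13559718,  0.69394639]), 'ft_force': array([-0.47656528, -0.02266363,  0.17088446]), 'ft_torque': array([-0.02239441,  0.01755381,  0.10440671]), 'gripper_width': 1.003181788982351} 0.0188
top [[493.3, 0.0, 259.8], [0.0, 493.3, 203.5], [0.0, 0.0, 1.0]] [[0.023, -1.0, 0.0, 0.057], [-0.989, -0.023, -0.147, 0.554], [0.147, 0.003, -0.989, 1.635], [0.0, 0.0, 0.0, 1.0]]
side [[463.7, 0.0, 258.7], [0.0, 463.7, 192.5], [0.0, 0.0, 1.0]] [[0.942, -0.335, 0.017, -0.477], [-0.248, -0.728, -0.639, 0.221], [0.226, 0.598, -0.769, 1.273], [0.0, 0.0, 0.0, 1.0]]
```

View pics/top0.png

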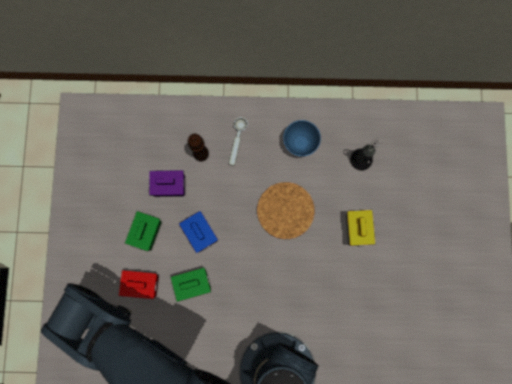

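View pics/side0.png

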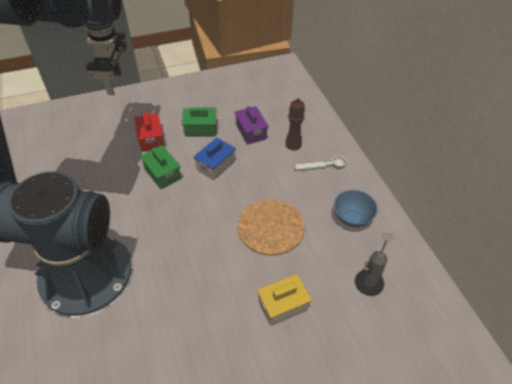

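The top view shows the blue box at pixel (198,231), yellow at (361,227) and the mat at (286,210). Green boxes are at (143,231) and (191,284), near blue. I'll measure the poses next.

```bash
cat > h.py <<'E'
import cv2,numpy as np
from cell import r
from scipy.spatial.transform import Rotation as R
HSV={'blue':((108,150,80),(122,255,255)),'yellow':((24,150,90),(34,255,255)),'mat':((8,90,120),(20,220,255))}
def cast(m,uv,z):
    K,E=np.asarray(m["mtx"]),np.asarray(m["extrinsics"]);Rt=E[:3,:3].T;c=-Rt@E[:3,3]
    d=np.c_[np.asarray(uv,float).reshape(-1,2),np.ones(len(np.asarray(uv).reshape(-1,2)))]@np.linalg.inv(K).T@Rt.T
    return c+d*((z-c[2])/d[:,2])[:,None]
def find(p,m,name,z):
    k=cv2.inRange(cv2.cvtColor(p,cv2.COLOR_BGR2HSV),*map(np.array,HSV[name]))
    cs=[c for c in cv2.findContours(k,cv2.RETR_EXTERNAL,cv2.CHAIN_APPROX_NONE)[0] if len(c)>20]
    out=[]
    for c in cs:
        w=cast(m,c,z)[:,:2].astype(np.float32)
        (cx,cy),(a,b),_=q=cv2.minAreaRect(w*1000); bx=cv2.boxPoints(q)
        e=max((bx[1]-bx[0],bx[2]-bx[1]),key=np.linalg.norm)
        out.append((round(cx),round(cy),round(max(a,b)),round(min(a,b)),round(np.degrees(np.arctan2(e[1],e[0]))%180,1),'px',c.mean((0,1)).round().tolist()))
    return out
E
python3 - <<'E'
from h import *
m=r.camera_model("top");p=cv2.imread("pics/top0.png")
for n,z in(('blue',.066),('yellow',.066),('mat',.01)):print(n,find(p,m,n,z))
hs=cv2.cvtColor(p,cv2.COLOR_BGR2HSV)
for u,v in((198,231),(205,240),(361,227),(370,240),(286,210)):print(hs[v,u])
E
```

```text
blue [(450, 272, 113, 81, np.float32(32.8), 'px', [198.0, 231.0])]
yellow [(477, -267, 113, 83, np.float32(5.2), 'px', [360.0, 227.0])]
mat [(537, -20, 197, 195, np.float32(91.3), 'px', [285.0, 210.0])]
[110 203 152]
[110 211 152]
[ 28 211 134]
[ 28 203 168]
[ 16 151 149]
```

```bash
cat >> h.py <<'E'
def plan(x,y,z,yaw):
    """remaining move in row units: total tool turn about x,y,z /0.08 then total shift /0.03 in the tool frame after the turn; yaw = wanted jaw direction, deg"""
    s=r.state();T=R.from_quat(s['tool_rot']);M=T.as_matrix();best=None
    for k in(0,180):
        a=np.radians(yaw+k);Y=np.array([np.cos(a),np.sin(a),0]);X=np.array([0,0,-1.]);G=R.from_matrix(np.c_[X,Y,np.cross(X,Y)])
        v=(T.inv()*G).as_rotvec()
        if best is None or np.linalg.norm(v)<np.linalg.norm(best[0]):best=(v,G)
    v,G=best;d=np.array([x,y,z])-s['ee_pos']
    print('t',round(s['time'],2),'pos',s['ee_pos'].round(4),'jaw yaw',np.degrees(np.arctan2(M[1,1],M[0,1])).round(1),'q6',s['qpos'][5].round(2),'w',round(s['gripper_width'],3),'F',s['ft_force'].round(2))
    print('turn',(v/.08).round(2),'shift after turn',(G.inv().apply(d)/.03).round(2),'shift now',(T.inv().apply(d)/.03).round(2))
E
python3 -c "
from h import *
plan(.45,.272,.2,122.8)"
```

```text
t 0.1 pos [0.2063 0.5095 0.1874] jaw yaw 68.0 q6 -0.08 w 1.0 F [0.21 0.63 0.22]
turn [-1.197e+01 -1.000e-02  1.000e-02] shift after turn [ -0.42 -11.05   2.54] shift now [-0.42 -4.29 10.5 ]
```

Request:
send_rows:
  deltas:
    - [[0,-0.1,-0.4,0.95,0,0,0],[0,-0.1,-0.4,0.95,0,0,0],[0,-0.1,-0.4,0.95,0,0,0],[0,-0.1,-0.4,0.95,0,0,0],[0,0,-0.4,0.95,0,0,0],[0,0,-0.4,0.95,0,0,0],[0,0,-0.4,0.95,0,0,0],[0,0,-0.4,0.95,0,0,0],[0,0,-0.4,0.95,0,0,0],[0,0,-0.4,0.95,0,0,0],[0,0,-0.4,0.95,0,0,0]]

```text
time: 1.2
ee_pos: [0.4527, 0.261, 0.197]
tool_rot: [0.131, 0.696, -0.135, 0.693]
ft_force: [0.9, 0.7, -0.6]
gripper_width: 1.004
```

Request:
send_rows:
  deltas:
    - [[0,0,0,0,-1,0,0],[0,0,0,0,-1,0,0],[0,0,0,0,-1,0,0],[0,0,0,0,-1,0,0],[0,0,0,0,-1,0,0],[0,0,0,0,-1,0,0],[0,0,0,0,-1,0,0],[0,0,0,0,-1,0,0],[0,0,0,0,-1,0,0],[0,0,0,0,-1,0,0],[0,0,0,0,-1,0,0],[0,0,0,0,-1,0,0]]

```text
time: 2.4
ee_pos: [0.4533, 0.2563, 0.1931]
tool_rot: [-0.215, 0.679, 0.212, 0.669]
ft_force: [0.5, -0.6, 0.2]
gripper_width: 1.0
```

Run:
```python
from h import *
plan(.45,.272,.2,122.8)
m=r.camera_model("wrist");p,d=r.camera("wrist");cv2.imwrite("pics/w1.png",p)
print(find(p,m,'blue',.066),find(p,m,'blue',.098))
```

```text
t 2.4 pos [0.4533 0.2563 0.1931] jaw yaw 125.1 q6 -1.76 w 1.0 F [ 0.46 -0.61  0.2 ]
turn [ 0.51 -0.18  0.  ] shift after turn [-0.23  0.5   0.19] shift now [-0.23  0.49  0.21]
[(449, 272, 114, 82, np.float32(33.0), 'px', [272.0, 186.0])] [(444, 266, 103, 74, np.float32(33.0), 'px', [272.0, 186.0])]
```

View pics/w1.png

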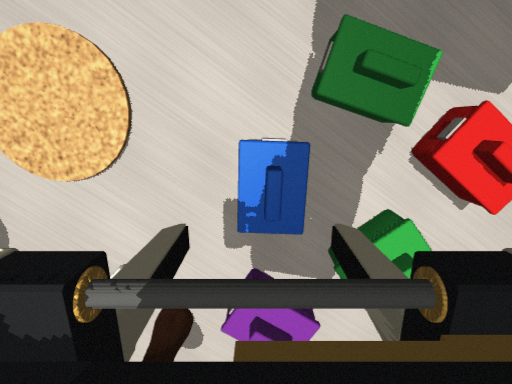

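The wrist view shows the blue box at pixel (272,186), lined up with the jaws, with the fingers clear of its neighbours. It agrees with the top view to about 1 mm.

Request:
send_rows:
  deltas:
    - [[0,0,0.5,0.2,0.5,-0.2,0],[0,0.6,0,0,0,0,0],[0,0.6,0,0,0,0,0],[0,0.6,0,0,0,0,0],[0,0.6,0,0,0,0,0]]

```text
time: 2.95
ee_pos: [0.4503, 0.2732, 0.1202]
tool_rot: [-0.198, 0.677, 0.199, 0.681]
ft_force: [0.6, -0.1, 0.5]
gripper_width: 1.001
```

```bash
python3 -c "
from h import *
plan(.449,.272,.071,123)"
```

```text
t 2.95 pos [0.4503 0.2732 0.1202] jaw yaw 122.6 q6 -1.68 w 1.001 F [ 0.62 -0.05  0.46]
turn [-0.1   0.06  0.01] shift after turn [ 1.64 -0.01 -0.06] shift now [ 1.64 -0.01 -0.07]
```

Request:
send_rows:
  deltas:
    - [[0,0.55,0,0,0,0,0],[0,0.55,0,0,0,0,0],[0,0.5,0,0,0,0,0],[0,0,0,0,0,0,0]]

```text
time: 3.35
ee_pos: [0.4487, 0.2724, 0.0675]
tool_rot: [-0.196, 0.679, 0.196, 0.679]
ft_force: [0.6, -0.7, 0.6]
gripper_width: 1.002
```

Request:
send_rows:
  deltas:
    - [[1,0,0,0,0,0,0],[1,0,0,0,0,0,0],[1,0,0,0,0,0,0],[1,0,0,0,0,0,0],[1,0,0,0,0,0,0],[1,0,0,0,0,0,0],[1,0,0,0,0,0,0],[1,0,0,0,0,0,0]]
  squeeze: 40

```text
time: 4.15
ee_pos: [0.45, 0.2731, 0.0705]
tool_rot: [-0.195, 0.678, 0.195, 0.681]
ft_force: [0.4, 0.2, 0.1]
gripper_width: 0.36
```

Request:
send_rows:
  deltas:
    - [[1,0,0,0,0,0,0],[1,0,0,0,0,0,0],[1,0,0,0,0,0,0],[1,0,0,0,0,0,0],[1,0,0,0,0,0,0]]
  squeeze: 40

```text
time: 4.65
ee_pos: [0.4499, 0.273, 0.0704]
tool_rot: [-0.195, 0.678, 0.195, 0.681]
ft_force: [-0.5, 0.4, 0.9]
gripper_width: 0.004
```

Request:
send_rows:
  deltas:
    - [[1,-0.3,0,0,0,0,0],[1,-0.4,0,0,0,0,0],[1,-0.4,0,0,0,0,0],[1,-0.4,0,0,0,0,0],[1,-0.4,0,0,0,0,0],[1,0,0,0,0,0,0],[1,0,0,0,0,0,0],[1,0,0,0,0,0,0],[1,0,0,0,0,0,0]]

```text
time: 5.55
ee_pos: [0.4501, 0.2731, 0.1338]
tool_rot: [-0.195, 0.678, 0.195, 0.682]
ft_force: [-0.2, 0.3, 0.6]
gripper_width: 0.004
```

Run:
```python
from h import *
plan(.449,.272,.071,123)
F=[]
for i in range(4):
    p,d=r.camera("top");s=r.state();F.append(s['ft_force'][2])
print(F,s['effort'].round(2))
cv2.imwrite("pics/t2.png",p); print(find(p,r.camera_model("top"),'blue',.12))
p,d=r.camera("side");cv2.imwrite("pics/s2.png",cv2.resize(p[90:240,120:320],None,fx=3,fy=3))
```

```text
t 5.55 pos [0.4501 0.2731 0.1338] jaw yaw 122.0 q6 -1.67 w 0.004 F [-0.21  0.3   0.62]
turn [-0.22  0.07  0.01] shift after turn [ 2.09 -0.01 -0.05] shift now [ 2.09 -0.01 -0.06]
[np.float64(-0.5303079511650705), np.float64(-0.7898209014230126), np.float64(-1.1324575412475724), np.float64(-0.5952366952281304)] [ 0.000e+00 -4.824e+01 -2.592e+01 -2.000e-02  6.000e-02 -0.000e+00]
[]
```

View pics/s2.png

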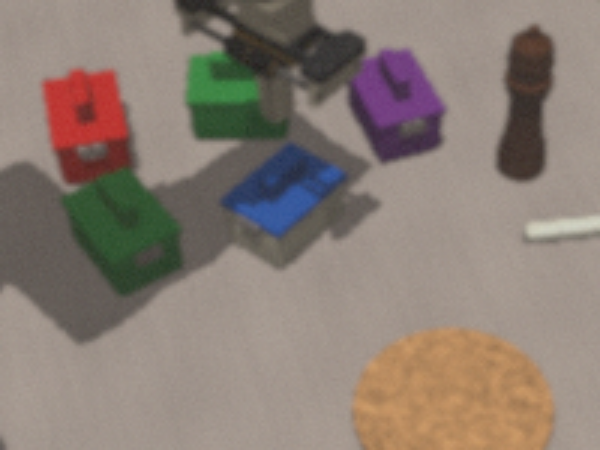

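The fingers shut on nothing (width 0.004), and the box stayed on the counter. In this crop the fingertip is at about (278,115), which is full-image (213,128). I'll check that against the projected TCP.

Run:
```python
from h import *
s=r.state()
def proj(n,P):
    m=r.camera_model(n);E=np.asarray(m["extrinsics"]);q=m["mtx"]@(E[:3,:3]@P+E[:3,3]);return (q[:2]/q[2]).round(1)
for n in("side","top","wrist"):print(n,proj(n,s['ee_pos']),proj(n,np.array([.449,.272,.098])))
m=r.camera_model("wrist");E=np.asarray(m["extrinsics"]);print("cam pos",(-E[:3,:3].T@E[:3,3]).round(3), 'in tool', R.from_quat(s['tool_rot']).inv().apply(-E[:3,:3].T@E[:3,3]-s['ee_pos']).round(3))
p,d=r.camera("side");m=r.camera_model("side");print(find(p,m,'blue',.066))
for v in(115,120,125,130):print(v,[float(x) for x in d[v,203:225:3].round(3)])
p,d=r.camera("wrist");cv2.imwrite("pics/w3.png",p);print(find(p,r.camera_model("wrist"),'blue',.066))
```

```text
side [212.7 135.9] [213.1 144.6]
top [195.  229.4] [196.8 230.8]
wrist [259.6 221.1] [259.2 204.3]
cam pos [0.384 0.232 0.329] in tool [-0.196  0.    -0.076]
[(443, 255, 82, 62, np.float32(32.4), 'px', [213.0, 158.0])]
115 [1.5920000076293945, 1.3739999532699585, 1.315000057220459, 1.3450000286102295, 1.2990000247955322, 1.2990000247955322, 1.2690000534057617, 1.2640000581741333]
120 [1.5789999961853027, 1.3869999647140503, 1.378000020980835, 1.3619999885559082, 1.3660000562667847, 1.687999963760376, 1.684999942779541, 1.2769999504089355]
125 [1.5839999914169312, 1.4019999504089355, 1.3880000114440918, 1.3769999742507935, 1.3869999647140503, 1.6619999408721924, 1.6629999876022339, 1.2970000505447388]
130 [1.593000054359436, 1.6039999723434448, 1.6019999980926514, 1.3990000486373901, 1.6130000352859497, 1.6519999504089355, 1.6540000438690186, 1.6440000534057617]
[(449, 272, 114, 82, np.float32(33.0), 'px', [259.0, 190.0])]
```

View pics/w3.png

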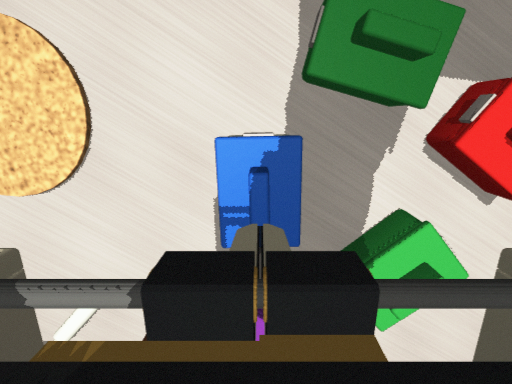

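Run:
```python
from h import *
def unp(n,d,u,v):
    m=r.camera_model(n);E=np.asarray(m["extrinsics"]);c=d[v,u]*(np.linalg.inv(m["mtx"])@[u,v,1]);return (E[:3,:3].T@(c-E[:3,3])).round(3)
print(r.state()['ee_pos'])
p,d=r.camera("side")
for v in range(120,140,2):print(v,unp("side",d,212,v),unp("side",d,209,v))
for u,v in((205,158),(225,145),(213,148),(270,225)):print(u,v,unp("side",d,u,v))
p,d=r.camera("wrist")
print("wrist")
for u,v in((252,240),(252,230),(270,230),(270,240),(259,200),(259,180),(230,180),(290,180),(290,220),(150,150)):print(u,v,unp("wrist",d,u,v))
d=np.load("pics/top0.npy")
print("top")
for u,v in((198,231),(205,240),(286,210),(361,227),(370,240),(250,250)):print(u,v,unp("top",d,u,v))
```

```text
[0.4502888  0.27318222 0.13408848]
120 [0.448 0.256 0.213] [0.442 0.268 0.206]
122 [0.449 0.263 0.2  ] [0.442 0.272 0.194]
124 [0.448 0.261 0.194] [0.441 0.271 0.188]
126 [0.446 0.255 0.192] [0.44  0.268 0.182]
128 [0.447 0.259 0.18 ] [0.44  0.271 0.171]
130 [0.446 0.257 0.174] [0.47  0.411 0.033]
132 [0.48  0.409 0.022] [0.47  0.413 0.022]
134 [0.481 0.416 0.007] [0.469 0.412 0.013]
136 [0.479 0.41  0.003] [ 0.47   0.417 -0.001]
138 [ 0.477  0.404 -0.001] [ 0.468  0.414 -0.007]
205 158 [0.415 0.252 0.068]
225 145 [0.494 0.296 0.06 ]
213 148 [0.445 0.259 0.096]
270 225 [ 0.535 -0.021  0.011]
wrist
252 240 [0.443 0.264 0.19 ]
252 230 [0.444 0.264 0.174]
270 230 [0.438 0.273 0.174]
270 240 [0.438 0.273 0.189]
259 200 [0.446 0.27  0.097]
259 180 [0.431 0.26  0.097]
230 180 [0.452 0.24  0.066]
290 180 [0.421 0.29  0.064]
290 220 [0.456 0.314 0.064]
150 150 [ 0.488  0.143 -0.001]
top
198 231 [0.448 0.268 0.099]
205 240 [0.422 0.248 0.064]
286 210 [ 0.535 -0.021  0.015]
361 227 [ 0.474 -0.262  0.1  ]
370 240 [ 0.434 -0.297  0.072]
250 250 [ 0.396  0.099 -0.001]
```

Both depth cameras put the real fingertips at z≈0.17 while the reported TCP is z=0.134. The tips are about 35 mm short of the stated TCP, so they closed above the bar. I'll open, descend to a height already known to be safe, and measure the tips against the bar directly.

Request:
send_rows:
  deltas:
    - [[0,0,0,0,0,0,0],[0,0,0,0,0,0,0],[0,0,0,0,0,0,0],[0,0,0,0,0,0,0],[0,0,0,0,0,0,0],[0,0,0,0,0,0,0],[0,0,0,0,0,0,0],[0,0,0,0,0,0,0],[0,0,0,0,0,0,0],[0,0.5,0,0,0,0,0],[0,0.5,0,0,0,0,0],[0,0.4,0,0,0,0,0],[0,0.4,0,0,0,0,0],[0,0,0,0,0,0,0]]

```text
time: 7.4
ee_pos: [0.4512, 0.2736, 0.0784]
tool_rot: [-0.194, 0.677, 0.196, 0.682]
ft_force: [0.2, -0.3, 0.2]
gripper_width: 1.001
```

```bash
cat >> h.py <<'E'
def cloud(n,d):
    m=r.camera_model(n);E=np.asarray(m["extrinsics"]);v,u=np.indices(d.shape);c=np.stack([u,v,np.ones_like(u)],-1)@np.linalg.inv(m["mtx"]).T*d[...,None];return (c-E[:3,3])@E[:3,:3]
def tips(lo,hi):
    """finger points in the tool frame, wrist view: lowest reach along x and the jaw span"""
    s=r.state();p,d=r.camera("wrist");P=cloud("wrist",d);T=R.from_quat(s['tool_rot']).inv().apply((P-s['ee_pos']).reshape(-1,3))
    k=(d.ravel()>0)&(abs(T[:,2])<.02)&(abs(T[:,1])<.075)&(T[:,0]>-.09)&(P[...,2].ravel()>lo)
    for sg in(-1,1):
        q=T[k&(T[:,1]*sg>hi)]
        print('finger',sg,len(q),'x max',np.percentile(q[:,0],[50,90,98]).round(3) if len(q) else None,'y',np.percentile(q[:,1],[2,98]).round(3) if len(q) else None,'z',np.percentile(q[:,2],[2,98]).round(3) if len(q) else None)
    return p
E
python3 - <<'E'
from h import *
plan(.449,.272,.038,123)
p=tips(.07,.03);cv2.imwrite("pics/w4.png",p)
print(find(p,r.camera_model("wrist"),'blue',.066))
E
```

```text
t 7.4 pos [0.4512 0.2736 0.0784] jaw yaw 122.0 q6 -1.67 w 1.001 F [ 0.21 -0.33  0.16]
turn [-0.22  0.1   0.01] shift after turn [ 1.35 -0.01 -0.09] shift now [ 1.35 -0.01 -0.1 ]
finger -1 2262 x max [-0.067 -0.041 -0.033] y [-0.061 -0.046] z [-0.01   0.006]
finger 1 2277 x max [-0.067 -0.041 -0.033] y [0.046 0.062] z [-0.01   0.006]
[(450, 272, 115, 82, np.float32(33.0), 'px', [259.0, 205.0])]
```

View pics/w4.png

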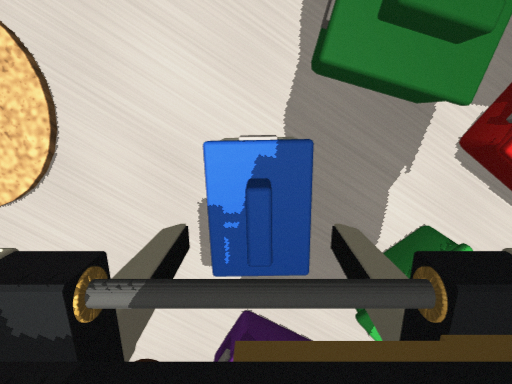

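The view shows the jaws straddling the bar (bar about 247–271, 180–265), and both tips reach only x≈-0.032 in the tool frame. I'll aim for TCP z=0.040, which puts the tips at about 72 mm.

Request:
send_rows:
  deltas:
    - [[0,0.3,0,-0.1,-0.2,0.1,0],[0,0.35,0,0,0,0,0],[0,0.3,0,0,0,0,0],[0,0.2,0,0,0,0,0],[0,0,0,0,0,0,0],[0,0,0,0,0,0,0]]

```text
time: 8.05
ee_pos: [0.4495, 0.2724, 0.0425]
tool_rot: [-0.201, 0.677, 0.201, 0.679]
ft_force: [0.4, -0.9, 0.0]
gripper_width: 1.0
```

Request:
send_rows:
  deltas:
    - [[1,0,0,0,0,0,0],[1,0,0,0,0,0,0],[1,0,0,0,0,0,0],[1,0,0,0,0,0,0],[1,0,0,0,0,0,0],[1,0,0,0,0,0,0],[1,0,0,0,0,0,0],[1,0,0,0,0,0,0],[1,0,0,0,0,0,0],[1,0,0,0,0,0,0],[1,0,0,0,0,0,0],[1,0,0,0,0,0,0],[1,0,0,0,0,0,0]]
  squeeze: 40

```text
time: 9.35
ee_pos: [0.4503, 0.2727, 0.0435]
tool_rot: [-0.201, 0.677, 0.201, 0.679]
ft_force: [-0.1, -1.5, -0.9]
gripper_width: 0.193
```

Request:
send_rows:
  deltas:
    - [[1,-0.2,0,0,0,0,0],[1,-0.3,0,0,0,0,0],[1,-0.3,0,0,0,0,0],[1,-0.4,0,0,0,0,0],[1,-0.4,0,0,0,0,0],[1,-0.4,0,0,0,0,0],[1,0,0,0,0,0,0],[1,0,0,0,0,0,0],[1,0,0,0,0,0,0],[1,0,0,0,0,0,0],[1,0,0,0,0,0,0],[1,0,0,0,0,0,0]]

```text
time: 10.55
ee_pos: [0.4478, 0.2717, 0.1071]
tool_rot: [-0.201, 0.678, 0.201, 0.677]
ft_force: [-0.2, 0.3, -7.3]
gripper_width: 0.191
```

Run:
```python
from h import *
plan(.449,.272,.042,123)
F=[]
for i in range(6):
    p,d=r.camera("wrist");s=r.state();F.append(s['ft_force'][2].round(2))
print(F,s['effort'].round(2))
P=cloud("wrist",d);hs=cv2.cvtColor(p,cv2.COLOR_BGR2HSV);k=cv2.inRange(hs,*map(np.array,HSV['blue']))>0
print('blue z pctl',np.percentile(P[k][:,2],[5,25,50,75,95]).round(3))
```

```text
t 10.55 pos [0.4478 0.2717 0.1071] jaw yaw 123.0 q6 -1.69 w 0.191 F [-0.19  0.35 -7.27]
turn [ 0.   -0.02  0.01] shift after turn [ 2.17 -0.01  0.04] shift now [ 2.17 -0.01  0.04]
[np.float64(-6.81), np.float64(-7.17), np.float64(-7.28), np.float64(-7.12), np.float64(-7.8), np.float64(-7.04)] [-0.000e+00 -5.269e+01 -2.702e+01 -2.000e-02  8.000e-02 -0.000e+00]
blue z pctl [0.128 0.129 0.129 0.152 0.161]
```

The wrist reads about -7.1 N, or 0.72 kg, so blue is the heavy one and the yellow lift will check that. Setting blue down straight on the mat (10 mm, under the 15 mm limit) saves handling it twice.

```bash
python3 -c "
from h import *
plan(.538,-.020,.107,123)"
```

```text
t 10.85 pos [0.448  0.2718 0.1074] jaw yaw 123.0 q6 -1.69 w 0.189 F [ 1.44 -0.49 -7.04]
turn [ 0.   -0.01  0.01] shift after turn [ 0.01 -9.79 -2.78] shift now [ 0.02 -9.79 -2.78]
```

Request:
send_rows:
  deltas:
    - [[1,0,-0.3,-0.08,0,0,0],[1,0,-0.5,-0.14,0,0,0],[1,0,-0.65,-0.18,0,0,0],[1,0,-0.65,-0.18,0,0,0],[1,0,-0.65,-0.18,0,0,0],[1,0,-0.65,-0.18,0,0,0],[1,0,-0.65,-0.18,0,0,0],[1,0,-0.65,-0.18,0,0,0],[1,0,-0.65,-0.18,0,0,0],[1,0,-0.65,-0.18,0,0,0],[1,0,-0.65,-0.18,0,0,0],[1,0,-0.65,-0.18,0,0,0],[1,0,-0.65,-0.18,0,0,0],[1,0,-0.65,-0.18,0,0,0],[1,0,-0.65,-0.18,0,0,0],[1,0,-0.5,-0.12,0,0,0],[1,0,-0.2,-0.1,0,0,0],[1,0,0,0,0,0,0],[1,0,0,0,0,0,0]]

```text
time: 12.75
ee_pos: [0.5442, -0.0454, 0.1085]
tool_rot: [-0.202, 0.678, 0.2, 0.678]
ft_force: [0.3, 0.3, -7.3]
gripper_width: 0.186
```

```bash
python3 -c "
from h import *
plan(.538,-.020,.054,123)
p,d=r.camera('wrist');m=r.camera_model('wrist');print(find(p,m,'mat',.01),find(p,m,'blue',.129));P=cloud('wrist',d);k=cv2.inRange(cv2.cvtColor(p,cv2.COLOR_BGR2HSV),*map(np.array,HSV['blue']))>0
print(np.percentile(P[k][:,2],[5,50,95]).round(3))"
```

```text
t 12.75 pos [ 0.5442 -0.0454  0.1085] jaw yaw 123.0 q6 -2.31 w 0.186 F [ 0.25  0.31 -7.27]
turn [-0.   -0.01  0.03] shift after turn [1.82 0.82 0.29] shift now [1.81 0.83 0.29]
[(642, 75, 52, 4, np.float32(33.7), 'px', [298.0, 303.0]), (690, -7, 62, 4, np.float32(30.9), 'px', [221.0, 300.0]), (581, -106, 23, 2, np.float32(29.3), 'px', [195.0, 187.0]), (496, -12, 197, 116, np.float32(79.0), 'px', [302.0, 151.0])] [(535, -51, 94, 83, np.float32(33.0), 'px', [260.0, 208.0])]
[0.129 0.13  0.162]
```

Request:
send_rows:
  deltas:
    - [[1,0,0.4,0.15,0,0,0],[1,0,0.4,0.15,0,0,0],[1,0.2,0,0,0,0,0],[1,0.35,0,0,0,0,0],[1,0.35,0,0,0,0,0],[1,0.3,0,0,0,0,0],[1,0.2,0,0,0,0,0],[1,0.15,0,0,0,0,0],[1,0,0,0,0,0,0],[1,0,0,0,0,0,0]]

```text
time: 13.8
ee_pos: [0.5371, -0.0162, 0.0567]
tool_rot: [-0.202, 0.678, 0.201, 0.677]
ft_force: [0.2, 0.4, -5.5]
gripper_width: 0.189
```

```bash
python3 -c "
from h import *
plan(.538,-.020,.053,123)"
```

```text
t 13.8 pos [ 0.5371 -0.0162  0.0567] jaw yaw 123.2 q6 -2.26 w 0.189 F [ 0.17  0.44 -5.54]
turn [ 0.03 -0.03  0.01] shift after turn [ 0.12 -0.12 -0.04] shift now [ 0.12 -0.12 -0.04]
```

Request:
send_rows:
  deltas:
    - [[1,0.08,0,0,0,0,0],[1,0.06,0,0,0,0,0],[1,0.05,0,0,0,0,0],[1,0,0,0,0,0,0]]

```text
time: 14.2
ee_pos: [0.5377, -0.0167, 0.0542]
tool_rot: [-0.203, 0.678, 0.201, 0.678]
ft_force: [-0.1, 0.0, -7.5]
gripper_width: 0.192
```

Request:
send_rows:
  deltas:
    - [[1,0.05,0,0,0,0,0],[1,0.05,0,0,0,0,0],[1,0.05,0,0,0,0,0],[1,0,0,0,0,0,0]]

```text
time: 14.6
ee_pos: [0.5383, -0.0171, 0.054]
tool_rot: [-0.203, 0.677, 0.2, 0.678]
ft_force: [0.7, -0.4, -6.1]
gripper_width: 0.186
```

Request:
send_rows:
  deltas:
    - [[1,0.12,0,0,0,0,0],[1,0.12,0,0,0,0,0]]

```text
time: 14.8
ee_pos: [0.5392, -0.0172, 0.0528]
tool_rot: [-0.203, 0.677, 0.2, 0.679]
ft_force: [-27.4, 3.3, 59.3]
gripper_width: 0.192
```

```bash
python3 -c "
from h import *
plan(.538,-.020,.053,123)"
```

```text
t 14.8 pos [ 0.5392 -0.0172  0.0528] jaw yaw 123.2 q6 -2.26 w 0.192 F [-27.43   3.32  59.25]
turn [0.04 0.02 0.06] shift after turn [-0.01 -0.06 -0.08] shift now [-0.01 -0.06 -0.08]
```

Contact is firm (59 N), so I'll ease up slightly, release and rise.

Request:
send_rows:
  deltas:
    - [[1,-0.04,0,0,0,0,0]]

```text
time: 14.9
ee_pos: [0.5394, -0.0172, 0.0549]
tool_rot: [-0.204, 0.676, 0.2, 0.679]
ft_force: [-0.1, -0.2, -7.7]
gripper_width: 0.193
```

Request:
send_rows:
  deltas:
    - [[0,0,0,0,0,0,0],[0,0,0,0,0,0,0],[0,0,0,0,0,0,0],[0,0,0,0,0,0,0],[0,0,0,0,0,0,0],[0,0,0,0,0,0,0],[0,0,0,0,0,0,0],[0,-0.4,0,0,0,0,0],[0,-0.7,0,0,0,0,0],[0,-0.9,0,0,0,0,0],[0,-0.9,0,0,0,0,0],[0,-0.5,0,0,0,0,0],[0,0,0,0,0,0,0]]

```text
time: 16.2
ee_pos: [0.5404, -0.0171, 0.1644]
tool_rot: [-0.204, 0.675, 0.199, 0.681]
ft_force: [0.0, 0.3, 0.2]
gripper_width: 1.004
```

```bash
python3 -c "
from h import *
plan(.477,-.267,.15,95.2)
for n in('wrist','top'):
  p,d=r.camera(n);m=r.camera_model(n);print(n,find(p,m,'blue',.076),find(p,m,'mat',.01)[-1:],find(p,m,'yellow',.066))
cv2.imwrite('pics/t5.png',p)
"
```

```text
t 16.2 pos [ 0.5404 -0.0171  0.1644] jaw yaw 123.2 q6 -2.26 w 1.004 F [0.04 0.27 0.18]
turn [6.1  0.1  0.09] shift after turn [ 0.48 -8.1  -2.86] shift now [ 0.5  -5.81 -6.33]
wrist [(537, -18, 113, 81, np.float32(33.0), 'px', [261.0, 184.0])] [(529, -25, 196, 182, np.float32(122.6), 'px', [270.0, 164.0])] [(506, -288, 12, 5, np.float32(123.0), 'px', [36.0, 2.0]), (499, -266, 80, 64, np.float32(94.9), 'px', [66.0, 25.0])]
top [] [] [(476, -267, 113, 84, np.float32(4.2), 'px', [360.0, 227.0])]
```

Request:
send_rows:
  deltas:
    - [[0,0,0,0,1,0,0],[0,0,0,0,1,0,0],[0,0,0,0,1,0,0],[0,0,0,0,1,0,0],[0,0,0,0,1,0,0],[0,0,0,0,0.9,0.1,0.1],[0,0,-0.8,-0.28,0,0,0],[0,0,-0.8,-0.28,0,0,0],[0,0,-0.8,-0.28,0,0,0],[0,0,-0.8,-0.28,0,0,0],[0,0,-0.8,-0.28,0,0,0],[0,0,-0.8,-0.28,0,0,0],[0,0,-0.8,-0.28,0,0,0],[0,0,-0.8,-0.28,0,0,0],[0,0,-0.8,-0.28,0,0,0],[0,0,0,0,0,0,0],[0,0,0,0,0,0,0]]

```text
time: 18.0
ee_pos: [0.47, -0.2436, 0.1412]
tool_rot: [-0.026, 0.718, 0.036, 0.694]
ft_force: [0.2, 0.6, -0.0]
gripper_width: 1.001
```

```bash
python3 -c "
from h import *
p,d=r.camera('wrist');m=r.camera_model('wrist');f=find(p,m,'yellow',.066);print(f);f=max(f,key=lambda q:q[2])
plan(f[0]/1000,f[1]/1000,.042,float(f[4])+90)
"
```

```text
[(505, -244, 27, 5, np.float32(4.9), 'px', [256.0, 228.0]), (479, -238, 17, 5, np.float32(88.8), 'px', [263.0, 206.0]), (475, -269, 112, 81, np.float32(4.7), 'px', [227.0, 186.0])]
t 18.05 pos [ 0.4701 -0.2434  0.1413] jaw yaw 95.0 q6 -2.22 w 1.0 F [-0.03 -0.19 -0.94]
turn [ 0.08 -0.42 -0.2 ] shift after turn [ 3.31 -0.86  0.09] shift now [ 3.29 -0.92  0.2 ]
```

Request:
send_rows:
  deltas:
    - [[0,0,0,0,0,-0.4,-0.2],[0,0,-0.5,0.05,0,0,0],[0,0,-0.35,0.05,0,0,0],[0,0.5,0,0,0,0,0],[0,0.5,0,0,0,0,0],[0,0.5,0,0,0,0,0],[0,0,0,0,0,0,0]]

```text
time: 18.75
ee_pos: [0.4781, -0.2699, 0.0941]
tool_rot: [-0.032, 0.707, 0.033, 0.705]
ft_force: [-0.4, 0.6, 0.1]
gripper_width: 0.999
```

```bash
python3 -c "
from h import *
p,d=r.camera('wrist');m=r.camera_model('wrist');f=find(p,m,'yellow',.066);print(f);f=max(f,key=lambda q:q[2])
plan(.476,-.268,.042,94.7)
cv2.imwrite('pics/w6.png',p)
"
```

```text
[(531, -268, 12, 1, np.float32(95.3), 'px', [257.0, 264.0]), (504, -279, 29, 4, np.float32(4.7), 'px', [247.0, 235.0]), (486, -273, 7, 4, np.float32(95.3), 'px', [256.0, 217.0]), (465, -270, 20, 16, np.float32(5.9), 'px', [261.0, 194.0]), (445, -272, 81, 50, np.float32(94.2), 'px', [261.0, 167.0])]
t 18.8 pos [ 0.4786 -0.2702  0.0951] jaw yaw 95.3 q6 -2.26 w 1.001 F [ 0.65 -0.3   0.77]
turn [ 0.12 -0.02 -0.  ] shift after turn [ 1.77  0.08 -0.08] shift now [ 1.77  0.08 -0.08]
```

View pics/w6.png

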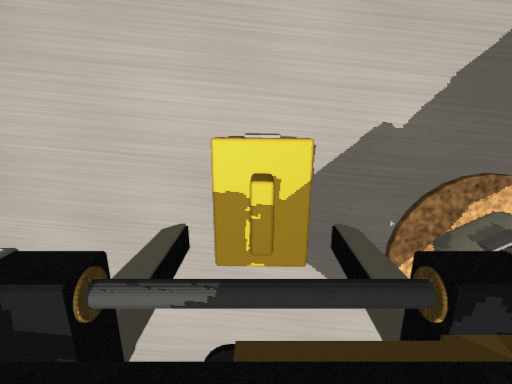

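The jaws straddle the yellow bar (about 250–274, 175–255) and are aligned with it. Descending to grip.

Request:
send_rows:
  deltas:
    - [[0,0.45,0.08,-0.08,0.1,0,0],[0,0.45,0,0,0,0,0],[0,0.4,0,0,0,0,0],[0,0.3,0,0,0,0,0],[0,0,0,0,0,0,0],[0,0,0,0,0,0,0]]

```text
time: 19.4
ee_pos: [0.4785, -0.27, 0.0471]
tool_rot: [-0.03, 0.706, 0.029, 0.707]
ft_force: [0.0, 0.9, 0.5]
gripper_width: 0.999
```

Request:
send_rows:
  deltas:
    - [[0,0.2,0,0,0,0,0],[0,0,0,0,0,0,0],[1,0,0,0,0,0,0],[1,0,0,0,0,0,0],[1,0,0,0,0,0,0],[1,0,0,0,0,0,0],[1,0,0,0,0,0,0],[1,0,0,0,0,0,0],[1,0,0,0,0,0,0],[1,0,0,0,0,0,0],[1,0,0,0,0,0,0],[1,0,0,0,0,0,0],[1,0,0,0,0,0,0],[1,0,0,0,0,0,0],[1,0,0,0,0,0,0]]
  squeeze: 40

```text
time: 20.9
ee_pos: [0.4788, -0.2701, 0.0416]
tool_rot: [-0.031, 0.706, 0.029, 0.707]
ft_force: [-1.0, 0.8, -1.1]
gripper_width: 0.19
```

Request:
send_rows:
  deltas:
    - [[1,-0.2,0,0,0,0,0],[1,-0.3,0,0,0,0,0],[1,-0.3,0,0,0,0,0],[1,-0.4,0,0,0,0,0],[1,-0.4,0,0,0,0,0],[1,-0.4,0,0,0,0,0],[1,0,0,0,0,0,0],[1,0,0,0,0,0,0],[1,0,0,0,0,0,0],[1,0,0,0,0,0,0],[1,0,0,0,0,0,0],[1,0,0,0,0,0,0]]

```text
time: 22.1
ee_pos: [0.4784, -0.2699, 0.1072]
tool_rot: [-0.031, 0.706, 0.029, 0.707]
ft_force: [0.5, 0.5, -3.1]
gripper_width: 0.192
```

Run:
```python
from h import *
F=[]
for i in range(6):
    p,d=r.camera("wrist");s=r.state();F.append(float(s['ft_force'][2].round(2)))
print(F,s['gripper_width'],s['ee_pos'])
P=cloud("wrist",d);k=cv2.inRange(cv2.cvtColor(p,cv2.COLOR_BGR2HSV),*map(np.array,HSV['yellow']))>0
print('z',np.percentile(P[k][:,2],[5,25,50,75,95]).round(3))
```

```text
[-3.2, -2.0, -2.58, -2.86, -3.17, -2.97] 0.18739744530958088 [ 0.47856921 -0.26996048  0.10747944]
z [0.13  0.131 0.131 0.131 0.132]
```

Yellow reads about -2.8 N (0.29 kg) and was lifted about 65 mm, so it is the light one. Blue stays on the mat, and yellow goes back down where it was.

Request:
send_rows:
  deltas:
    - [[1,0.2,0,0,0,0,0],[1,0.35,0,0,0,0,0],[1,0.4,0,0,0,0,0],[1,0.4,0,0,0,0,0],[1,0.3,0,0,0,0,0],[1,0.2,0,0,0,0,0],[1,0.15,0,0,0,0,0],[1,0,0,0,0,0,0],[1,0,0,0,0,0,0]]

```text
time: 23.3
ee_pos: [0.4783, -0.2697, 0.0413]
tool_rot: [-0.03, 0.706, 0.029, 0.707]
ft_force: [-1.2, 0.8, 0.9]
gripper_width: 0.197
```

It's in contact at the original height. Releasing and rising.

Request:
send_rows:
  deltas:
    - [[0,0,0,0,0,0,0],[0,0,0,0,0,0,0],[0,0,0,0,0,0,0],[0,0,0,0,0,0,0],[0,0,0,0,0,0,0],[0,0,0,0,0,0,0],[0,0,0,0,0,0,0],[0,-0.4,0,0,0,0,0],[0,-0.7,0,0,0,0,0],[0,-0.9,0,0,0,0,0],[0,-0.9,0,0,0,0,0],[0,-0.9,0,0,0,0,0],[0,-0.5,0,0,0,0,0],[0,0,0,0,0,0,0],[0,0,0,0,0,0,0]]

```text
time: 24.8
ee_pos: [0.4787, -0.2699, 0.1812]
tool_rot: [-0.031, 0.705, 0.028, 0.708]
ft_force: [1.1, 0.2, -0.1]
gripper_width: 1.002
```

Run:
```python
from h import *
print(r.state()['ee_pos'],r.state()['ft_force'])
p,d=r.camera("side");m=r.camera_model("side");P=cloud("side",d);hs=cv2.cvtColor(p,cv2.COLOR_BGR2HSV)
for n,z in(('blue',.076),('yellow',.066)):
    k=cv2.erode(cv2.inRange(hs,*map(np.array,HSV[n])),np.ones((3,3)))>0
    print(n,find(p,m,n,z),'z',np.percentile(P[k][:,2],[5,50,95]).round(3))
cv2.imwrite("pics/s7.png",p)
p,d=r.camera("wrist");print(find(p,r.camera_model("wrist"),'yellow',.066))
```

```text
[ 0.47865333 -0.26987957  0.1812221 ] [ 1.1169241   0.23397687 -0.14602965]
blue [(486, -26, 44, 23, np.float32(84.0), 'px', [256.0, 217.0])] z [0.073 0.076 0.08 ]
yellow [(452, -273, 79, 62, np.float32(94.9), 'px', [275.0, 299.0])] z [0.063 0.066 0.098]
[(518, -257, 14, 5, np.float32(5.2), 'px', [268.0, 218.0]), (510, -266, 9, 6, np.float32(4.9), 'px', [262.0, 211.0]), (486, -248, 10, 4, np.float32(94.9), 'px', [278.0, 193.0]), (473, -271, 111, 81, np.float32(4.6), 'px', [255.0, 169.0])]
```

View pics/s7.png

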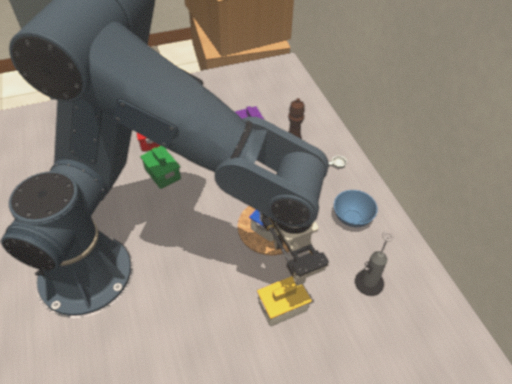

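The side view shows yellow standing on the counter at (285,298). Blue is on the mat at about (257,217), partly hidden by the arm, with its lid at 76 mm (mat 10 + box 66). The gripper is clear of both and the other objects look undisturbed.

```bash
python3 -c "
from cell import r
print(r.job_done(), r.state()['time'])"
```

```text
the job is handed in; nothing more can be done
the job is handed in; nothing more can be done
```

The heavier box, blue, is standing on the cork mat, and the lighter yellow one is back on the bare counter. I handed the job in at about 25 s of the 72 s; no verdict is reported.

- **Weights:** I lifted each box about 6.5 cm. The wrist force was about 7.1 N for blue (0.72 kg) and 2.8 N for yellow (0.29 kg).
- **Blue's set-down:** I put blue straight onto the mat rather than back where it started, because the limit there is 15 mm and the mat is only 10 mm high.
- **Last checks:**
  - **Blue:** it measured about 2 mm from the mat's centre, seen from the wrist camera right after release. Later its lid read 76 mm, which fits standing flat on the mat.
  - **Yellow:** its lid read 66 mm, which fits standing flat on the counter.
  - **Gripper and other objects:** the gripper was open and clear of both boxes. The bowl, grinder, frother and scoop looked untouched in the last side picture, but I did not measure them.

**What failed or disagreed:**
- **First grasp:** it closed on air above blue's bar. The fingertips are about 32–35 mm shorter than the stated TCP, which the depth pictures showed, so I gripped that much lower afterwards.
- **Pressing on the mat:** setting blue down briefly pressed with about 59 N at the wrist, under the 120 N limit. I eased off before releasing.
- **Last side view of blue:** the arm hid most of the box, so its position comes from the earlier wrist view.

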